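Open the sealed optics transit case

TASK

Open the optics case. First press the red pressure-relief button on its lid right in, hold it for about half a second and let it spring back out; then swing the hasp up off its catch until it stands out level or higher, and only then raise the lid until it rests back against its stop. Leave everything else on the table where it is.

Things in the scene. Friction and masses are not known exactly. Their poses are not given: they have to be found in the camera images.
- case: Blue-grey transit case, fixed to the table: body 180 mm deep (its x), 300 mm wide (its y), 115 mm high, walls 6 mm, with a hinged lid 28 mm high on top (lid top 143.5 mm above the table). Origin: centre of its underside; x points from the front wall to the back, z up. The front wall, at x = -90 mm, carries the hasp and catch and looks roughly towards world +y (the robot's left).
- relief (a joint): Red push button of the pressure-relief valve: 0 out, 0.006 (m) fully in; a spring pushes it back out, about 6 N holds it fully in.
- relief_top (a point): Centre of the top of the red button, diameter 26 mm, in a steel collar of diameter 42 mm on the flat lid top; it stands 22 mm above the lid top (165.5 mm above the table), the collar 12 mm. Pressed straight down.
- hasp (a joint): Angle (rad) of the hasp to the lid: 0 hanging over the catch, 1.57 level in front of the shut lid, grows as it swings out and up, at most 4.0. Stiff hinge: it stays where it is left (about 1 to 1.5 N at the pull turns it). At 0 it sits behind the catch's sprung nose; pulling it off outward takes up to about 8 N at the pull. Hung over the catch it keeps the lid from being raised.
- hasp_pin (a point): Hinge pin of the hasp, 44 mm long along the case's y, 10 mm in front of the lid's front wall, 127.5 mm above the table. With the hasp down this is at case x = -100 mm, y = 0.
- hasp_pull (a point): Centre of the hasp's pull: a red roll, diameter 12 mm, 44 mm long along the case's y, on the outturned lower end (36 mm wide) of the steel strap (44 mm wide, 4 mm thick). 82.5 mm from the pin: with the hasp down it is 22 mm in front of the pin and 79.5 mm below it, 48 mm above the table, 32 mm in front of the case's front wall.
- catch (a point): Outer end of the catch: brass staple 12 mm square standing 22 mm out of the front wall, through the strap's slot, at 78 mm above the table, with a sprung round nose on top.
- lid (a joint): Angle (rad) of the lid: 0 shut, 1.85 open against its stop. It weighs about 0.7 to 1 kg with all it carries and turns freely: about 4 N upward at its front edge lifts it (so does a hasp pulled up too hard), it falls shut when left below about 1.25 and falls back onto its stop beyond about 1.5.
- lid_hinge (a point): Hinge axis of the lid, along the case's y, at the back: case x = 92 mm, 115.5 mm above the table.
- lid_lip (a point): Middle of the line of the lower front edge of the lid's black lifting lip, 194 mm in front of the lid hinge, 115.5 mm above the table. The lip, 5 mm thick, stands 12 mm out of the lid's front wall in two lengths, 45 to 140 mm to either side of this point along the case's y. Nothing lies below it: fingertips can lift it from underneath.
- tape_roll: Bystander: yellow roll of tape lying flat, diameter 100 mm, 24 mm high; origin at the centre of its underside.
- angle_bracket: Bystander: aluminium angle bracket, 60 x 50 mm foot, 60 mm high; origin at the middle of the foot's underside.
- mirror_mount: Bystander: black mirror mount on a post, 108 mm high on a 60 x 40 mm foot; origin at the middle of the foot's underside.
- foam_block: Bystander: pink foam block 100 x 140 x 45 mm; origin at the centre of its underside.
- wash_bottle: Bystander: white bottle, diameter 56 mm, 130 mm high, with a red cap; origin at the centre of its underside.
- gauge: Bystander: green hand-held meter 130 x 66 x 30 mm; origin at the centre of its underside.
- ball_driver: Bystander: blue-handled screwdriver lying flat; origin under its middle.

How it is judged:
By the outcome, as a careful person would: the job done as asked, in the order asked, and still so for the second after the job is handed in, with the robot touching nothing.
It also fails if it takes over 67 s, if anything falls off the work surface, if the arm or the gripper's body presses on something with over 40 N, if the wrist force passes 120 N, or if a joint passes its speed limit or range.

ROBOT

A 6-joint arm with a two-finger parallel gripper is mounted at the origin on the work surface. World frame = base frame: x ahead of the robot, y to its left, z up, the work surface at z = 0. Lengths are in mm, angles in rad, forces in N, time in s.
With the tool pointing down it reaches from about 350 to 950 mm from the base axis. Payload 17.4 kg.
Tool frame: the origin (TCP) lies at the very end of the fingers, on their centre line; the grasp point (between the pads) lies 19 mm behind it; z points along the fingers, y is the line along which they close (so a half turn about z gives the same grasp; the last joint's range is limited). The gripper opens to 93 mm and grips with 3 to 60 N. Pads are 15 mm wide; open, the fingers measure 128 mm over their backs; the gripper's body (75 mm by 188 mm) begins 65 mm behind the grasp point.
Start: joints at [1.158, 0.116, 1.442, -0, 1.584, -0.038], TCP at [247.117, 628.145, 218.646] pointing down, gripper open.
Joint ranges: [-2.83, 2.83], [-0.83, 2.19], [0.07, 2.5], [-1.14, 4.28], [0.01, 3], [-2.97, 2.97]. Speed limits (rad/s): [1.89, 1.89, 2.22, 3.14, 3.14, 3.14].

INTERFACE

Orientations are given as [roll, pitch, yaw] about the fixed x, y, z axes, in that order (R = Rz(yaw) Ry(pitch) Rx(roll)).
In Python, from rig import manip gives the robot as it stands. The module is installed in compiled form; this text tells all that it offers.
- The arm moves only by the tool play_rows, never from a script. Its argument "targets" is text: rows parted by semicolons, each of 6 numbers parted by spaces: the shift along the tool's x, y, z in mm, then the turn, a rotation vector about the tool's x, y, z in rad. A call has 1 to 12 rows; each row is the pose to reach, as a shift and turn from the pose commanded when the call began, along the tool's axes at that moment; what a row does not reach only later rows make up. A row lasts 1/12 s, in which the tool goes at most 41.7 mm and 7.16 degrees, less where a joint would pass 70% of its speed; a pose out of reach is approached as far as the arm can. A call with a gripper value outside its range is refused whole. "grip" is the finger opening in mm, from 0 to 93, set as the call begins (left out, the last holds). The fingers move at their own pace and stop on an object; "newtons" is the grip in N (left out, the last holds). Time passes only in rows, so rows that repeat a pose let the fingers close. It gives the time, the measured TCP pose, the force, the opening and the grip force at its end, in the units of the state.
- manip.get_state(): the state, without advancing time (a new reading comes with each control period).
- manip.grab_frame(name): name is "scene" or "side" or "wrist"; returns (picture, depth): 400x640x3 uint8, red, green, blue; 400x640 float32, mm along the optical axis (not along the pixel's ray), 0 where there is no reading.
- manip.camera_info(name): a dict with "vertical_fov" (degrees; the focal length in pixels is half the picture's height over the tangent of half this angle, whatever the lens; pixels are square), "cx", "cy" (the principal point, pixels), "dist" ([k1, k2, p1, p2, k3] as OpenCV has them; the pictures are not rectified), "world_to_cam" (4x4, takes a point from world to camera coordinates). Camera axes: x right, y up, looking along -z (the intrinsics and any distortion apply to the point x, -y, -z); pixel columns grow to the right and rows downward; lengths in mm; the calibration is good to about 2 mm. A picture is of the moment at which its call begins: read the wrist's pose just before it. camera_info takes no time and is no camera call; for the wrist camera it gives the pose at the moment of the call.
- manip.close_job(): hands the job in; it is judged then, once.
The state is a dict: "time": time; "qpos": joint angles; "joint_vel": joint speeds; "joint_torque": joint torques, N m; "ee_pos": TCP position; "ee_rot": TCP orientation; "wrist_force": force on the tool from outside, world axes, zero at the start; "moment": the same for the moment, N m; "grip_width": finger opening in mm; "grip_force": force on a finger pad.
Only numpy, scipy, OpenCV 4.12 (cv2) and the standard library are available. Lean on these libraries where they do the work, as an engineer would, in place of code of your own. Each camera call takes 0.05 s, during which the arm holds its last target. There are 200 camera calls.

## Working session

There is one attempt and no reset: what is moved stays moved. The work goes in short steps, Python scripts to look and compute and a tool call to move; the robot and the scene stay as the last step left them, time stands still between calls to the robot, and variables do not carry over. Pictures are saved under pics/ and viewed, at most 10 in all, crops included, and the job is handed in when it is done.

Besides the shell and the picture viewer there is one more tool, called after "Emit:" as name(argument=value, ...) on one line, values as JSON. play_rows: Moves the arm, as the interface text tells. Its arguments: {"type":"object","properties":{"targets":{"type":"string"},"grip":{"type":"number"},"newtons":{"type":"number"}},"required":["targets"]}

```bash
mkdir -p pics
cat > h.py <<'E'
import numpy as np, cv2
from rig import manip
from scipy.spatial.transform import Rotation as Rn
def K(ci):
    f=200/np.tan(np.radians(ci["vertical_fov"])/2)
    return np.array([[f,0,ci["cx"]],[0,f,ci["cy"]],[0,0,1]])
def grab(n):
    ci=manip.camera_info(n); p,d=manip.grab_frame(n); return p,d,ci
def world(px,depth,ci):
    """pixels Nx2, depths N -> world"""
    px=np.asarray(px,float).reshape(-1,1,2)
    u=cv2.undistortPoints(px,K(ci),np.array(ci["dist"],float)).reshape(-1,2)
    z=np.asarray(depth,float).reshape(-1)
    pc=np.c_[u[:,0]*z,-u[:,1]*z,-z,np.ones(len(z))]
    return (np.linalg.inv(ci["world_to_cam"])@pc.T).T[:,:3]
def plane(px,h,ci):
    a=world(px,np.ones(len(np.reshape(px,(-1,2)))),ci); T=np.linalg.inv(ci["world_to_cam"]); c=T[:3,3]
    d=a-c; return c+d*((h-c[2])/d[:,2])[:,None]
def save(n,p): cv2.imwrite("pics/"+n,p[:,:,::-1])
def red(p,lo=90):
    h=cv2.cvtColor(p,cv2.COLOR_RGB2HSV)
    return (((h[...,0]<8)|(h[...,0]>172))&(h[...,1]>140)&(h[...,2]>lo)).astype(np.uint8)
def blobs(m,mn=20):
    n,l,s,c=cv2.connectedComponentsWithStats(m)
    return [(i,s[i],c[i],l==i) for i in range(1,n) if s[i][4]>=mn]
E
cat > a.py <<'E'
from h import *
s=manip.get_state(); print(s)
for n in ["scene","side","wrist"]:
    p,d,ci=grab(n); save(n+"0.png",p); np.savez("pics/"+n+"0.npz",p=p,d=d)
    print(n,{k:(np.round(v,3).tolist() if k!="name" else v) for k,v in ci.items()})
    for i,st,c,m in blobs(red(p)):
        ys,xs=np.nonzero(m); dd=d[ys,xs]; ok=dd>0
        print(st,c.round(1), np.median(world(np.c_[xs,ys][ok],dd[ok],ci),0).round(1) if ok.any() else None)
E
python3 a.py
```

```text
{'time': 0.0, 'qpos': array([ 1.15819556e+00,  1.16465541e-01,  1.44225803e+00, -3.55592386e-06,
        1.58400103e+00, -3.78035245e-02]), 'joint_vel': array([ 2.63019815e-04, -6.97580704e-04, -1.22773777e-03,  1.30095956e-04,
        5.47207120e-05, -1.34445943e-03]), 'joint_torque': array([ 5.20904679e-03, -7.21254301e+01, -6.22633123e+01,  7.83922523e-02,
        2.34648987e-02, -2.32027724e-04]), 'ee_pos': array([247.03604404, 627.95070119, 217.92346226]), 'ee_rot': array([-3.14046139e+00, -3.92280289e-05,  2.76679534e+00]), 'wrist_force': array([-0.51538648,  0.71799129, -0.37199629]), 'moment': array([-0.02110711, -0.02965877, -0.00540478]), 'grip_force': 0.0, 'grip_width': 92.94530240323392}
scene {'vertical_fov': 42.261, 'cx': 331.498, 'cy': 206.138, 'dist': [-0.142, 0.0, 0.0, 0.0, 0.0], 'world_to_cam': [[-0.236, 0.972, 0.004, 127.85], [-0.839, -0.206, 0.503, 440.472], [0.49, 0.115, 0.864, -1890.722], [0.0, 0.0, 0.0, 1.0]]}
[267 204   9   8  53] [271.3 207.5] [ 663.3 -143.1  164.6]
[316 216  11  12  45] [320.8 221. ] [614.2 -16.   52.1]
[315 260   9   9  64] [319.  263.8] [782.1  23.3 129.6]
side {'vertical_fov': 54.246, 'cx': 315.511, 'cy': 198.801, 'dist': [-0.005, 0.0, 0.0, 0.0, 0.0], 'world_to_cam': [[1.0, -0.017, 0.015, -585.507], [0.003, 0.751, 0.66, -90.571], [-0.022, -0.66, 0.751, -1207.214], [0.0, 0.0, 0.0, 1.0]]}
[380 190   9   8  55] [383.7 193.6] [783.7  23.3 129.9]
[344 229  10   9  63] [348.4 232.8] [ 665.3 -144.8  165.1]
wrist {'vertical_fov': 61.188, 'cx': 316.214, 'cy': 201.368, 'dist': [-0.028, 0.0, 0.0, 0.0, 0.0], 'world_to_cam': [[0.366, 0.93, -0.001, -674.777], [-0.893, 0.352, -0.28, 31.813], [-0.26, 0.104, 0.96, -392.3], [0.0, 0.0, 0.0, 1.0]]}
```

View pics/scene0.png

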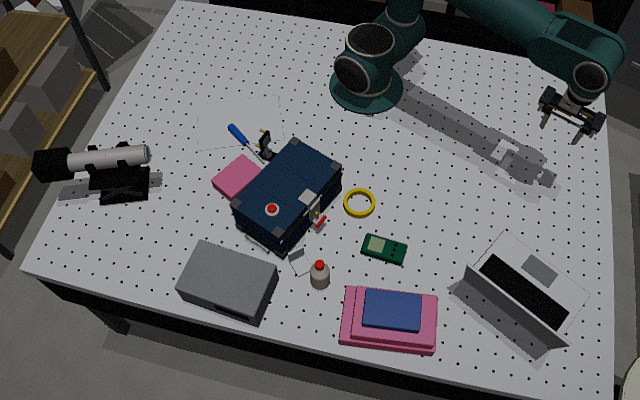

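View pics/side0.png

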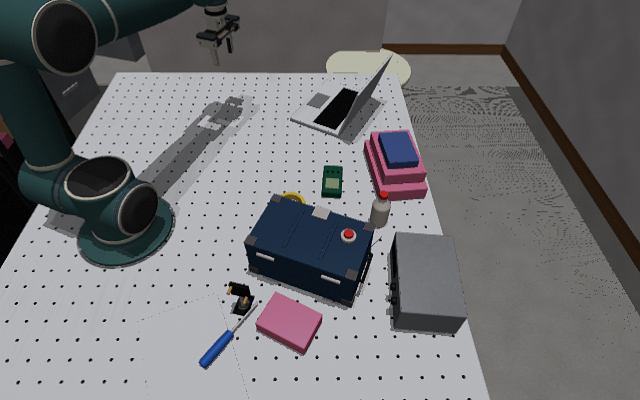

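The scene view shows the case at about (290,195) px: red button (271,208), hasp pull (320,221) with its front towards the tape (360,202) and the bottle (319,265) on the front right. The side view confirms the mirror mount, foam and screwdriver lie behind it. Next I'll measure the case pose.

```bash
cat > b.py <<'E'
from h import *
P=[]
for n in ["scene","side"]:
    z=np.load(f"pics/{n}0.npz"); p,d=z["p"],z["d"]; ci=manip.camera_info(n)
    yy,xx=np.mgrid[:400,:640]; w=world(np.c_[xx.ravel(),yy.ravel()],d.ravel(),ci).reshape(400,640,3)
    w[d==0]=1e4
    box=(w[...,0]>380)&(w[...,0]<800)&(w[...,1]>-360)&(w[...,1]<80)
    m=(box&(abs(w[...,2]-143.5)<9)).astype(np.uint8)
    b=max(blobs(m),key=lambda t:t[1][4]); q=w[b[3]]; P.append(q)
    r=cv2.minAreaRect(q[:,:2].astype(np.float32)); print(n,"lid z",np.median(q[:,2]).round(1),"rect",np.round(r[0],1),np.round(r[1],1),round(r[2],2))
    cs=cv2.cvtColor(p,cv2.COLOR_RGB2HSV)
    for i,st,c,mm in blobs(red(p)): 
        # ray-plane points
        print(" red",c.round(1),"z165.5",plane([c],165.5,ci)[0].round(1),"z48",plane([c],48,ci)[0].round(1))
    yel=((abs(cs[...,0].astype(int)-27)<6)&(cs[...,1]>150)&(cs[...,2]>90)).astype(np.uint8)
    for i,st,c,mm in blobs(yel,30): print(" yellow",c.round(1),np.median(w[mm],0).round(1),w[mm].min(0).round(0),w[mm].max(0).round(0))
    # things near the front, above table
    o=(box&(w[...,2]>12)&(b[3]==0)).astype(np.uint8)
    for i,st,c,mm in blobs(o,40): print(" obj",c.round(0),np.percentile(w[mm],2,axis=0).round(0),np.percentile(w[mm],98,axis=0).round(0),p[mm].mean(0).round(0))
E
python3 b.py
```

```text
scene lid z 143.3 rect [ 566.1 -129. ] [189.  305.8] 68.01
 red [271.3 207.5] z165.5 [ 664.  -143.5  165.5] z48 [ 601.5 -174.4   48. ]
 red [320.8 221. ] z165.5 [672.6   1.  165.5] z48 [610.9 -16.3  48. ]
 red [319.  263.8] z165.5 [797.4  27.8 165.5] z48 [747.5  13.1  48. ]
 yellow [358.9 201.6] [502.6  78.8  23. ] [443.  30.   2.] [10000. 10000. 10000.]
 obj [263. 144.] [ 382. -288.   14.] [ 412. -253.  112.] [39. 38. 34.]
 obj [238. 177.] [ 443. -357.   27.] [ 588. -259.   51.] [153.  80. 110.]
 obj [292. 223.] [ 476. -258.   15.] [740.   7. 133.] [28. 27. 32.]
 obj [351. 200.] [455.  31.  13.] [552.  78.  29.] [134. 116.   5.]
 obj [272. 209.] [ 647. -162.  153.] [ 683. -126.  169.] [138.  76.  73.]
 obj [223. 249.] [ 780. -331.   96.] [ 800. -135.  109.] [105. 107. 109.]
 obj [320. 271.] [766.  -2.  17.] [799.  50. 133.] [112.  78.  72.]
side lid z 143.8 rect [ 567.9 -127.3] [186.8 303. ] 67.79
 red [383.7 193.6] z165.5 [774.3  -8.5 165.5] z48 [805.6  97.5  48. ]
 red [348.4 232.8] z165.5 [ 665.4 -144.   165.5] z48 [680.9 -57.6  48. ]
 yellow [294.1 196. ] [520.1 114.1  23.7] [478.   3.  17.] [550. 125. 144.]
 obj [380. 209.] [757.  -3.  15.] [798.  35. 132.] [106.  85.  82.]
 obj [348. 235.] [ 647. -162.  153.] [ 683. -126.  168.] [148.  90.  90.]
 obj [308. 274.] [ 402. -265.   14.] [ 730. -142.  132.] [18. 24. 33.]
 obj [398. 291.] [ 775. -332.   15.] [ 800. -130.  105.] [55. 56. 58.]
 obj [242. 292.] [ 381. -286.   30.] [ 413. -254.  110.] [33. 29. 24.]
 obj [287. 318.] [ 439. -358.   20.] [ 586. -258.   48.] [170. 101. 131.]
 obj [247. 313.] [ 380. -321.   12.] [ 423. -262.   19.] [145. 143. 143.]
```

Emit:
play_rows(targets="0 0 0 0 0 0", grip=0, newtons=20)

```text
time: 0.23
ee_pos: [247.1, 628.1, 218.3]
ee_rot: [-3.141, -0.0, 2.767]
wrist_force: [0.1, 0.5, -0.3]
grip_width: 89.8
grip_force: 0.0
```

Case centre is at about (567,-128), its x-axis at 248°, and the button at (664.5,-144). The pull sits at about (612.5,-15.5,50). Moving above the button with the fingers closed.

Emit:
play_rows(targets="-336 -283 0 0 0 0;-336 -283 0 0 0 0;-336 -283 0 0 0 0;-336 -283 0 0 0 0;-336 -283 0 0 0 0;-336 -283 0 0 0 0;-336 -283 0 0 0 0;-336 -283 0 0 0 0;-336 -283 0 0 0 0;-336 -283 0 0 0 0;-336 -283 0 0 0 0;-336 -283 0 0 0 0")

```text
time: 1.23
ee_pos: [457.8, 238.4, 218.7]
ee_rot: [-3.141, 0.001, 2.763]
wrist_force: [0.1, 0.3, -0.2]
grip_width: 11.0
grip_force: 0.0
```

```bash
python3 -c "
from h import *
s=manip.get_state();print(s['qpos'].round(3),s['ee_pos'].round(1),s['time'])"
```

```text
[ 4.310e-01 -2.350e-01  1.777e+00 -1.000e-03  1.599e+00 -7.610e-01] [457.8 238.4 218.7] 1.2333
```

Emit:
play_rows(targets="-335 -283 0 0 0 0;-335 -283 0 0 0 0;-335 -283 0 0 0 0;-335 -283 0 0 0 0;-335 -283 0 0 0 0;-335 -283 0 0 0 0;-335 -283 0 0 0 0;-335 -283 0 0 0 0;-335 -283 0 0 0 0;-335 -283 0 0 0 0;-335 -283 30 0 0 0;-335 -283 30 0 0 0")

```text
time: 2.23
ee_pos: [664.4, -147.1, 182.7]
ee_rot: [-3.14, -0.006, 2.764]
wrist_force: [-1.5, 0.9, -2.6]
grip_width: 0.3
grip_force: 0.0
```

```bash
python3 -c "
from h import *
s=manip.get_state();print(s['qpos'].round(3),s['ee_pos'].round(1),s['time'])
p,d,ci=grab('side');save('s1.png',cv2.resize(p[150:330,220:440],None,fx=3,fy=3))"
```

```text
[-2.550e-01  1.430e-01  1.470e+00 -1.000e-03  1.534e+00 -1.448e+00] [ 664.4 -147.1  182.7] 2.2333
```

View pics/s1.png

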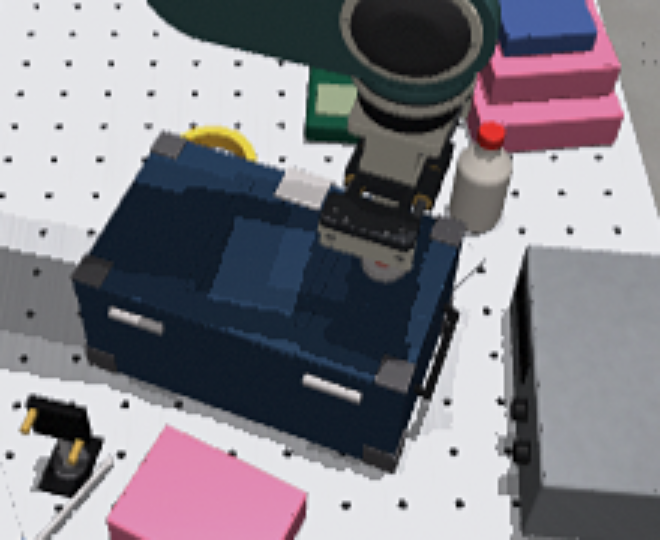

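The closed fingers are over the red button (380,264 in the crop). Descending gently.

Emit:
play_rows(targets="0 0 6 0 0 0;0 0 14 0 0 0;0 0 19 0 0 0;0 0 22 0 0 0;0 0 24 0 0 0;0 0 26 0 0 0;0 0 27 0 0 0;0 0 27 0 0 0")

```text
time: 2.95
ee_pos: [664.4, -143.9, 162.1]
ee_rot: [3.141, 0.0, 2.767]
wrist_force: [-0.8, 3.4, 4.8]
grip_width: 0.7
grip_force: 2.1
```

Emit:
play_rows(targets="0 0 1.5 0 0 0;0 0 3 0 0 0;0 0 4 0 0 0;0 0 4 0 0 0")

```text
time: 3.28
ee_pos: [664.7, -144.1, 159.6]
ee_rot: [3.141, 0.002, 2.767]
wrist_force: [-6.5, 5.5, 15.6]
grip_width: 0.2
grip_force: 7.6
```

Bottomed (15.6 N). Hold, then release.

Emit:
play_rows(targets="0 0 0 0 0 0;0 0 0 0 0 0;0 0 0 0 0 0;0 0 0 0 0 0;0 0 0 0 0 0;0 0 -10 0 0 0;0 0 -30 0 0 0;0 0 -70 0 0 0;0 0 -110 0 0 0;0 0 -110 0 0 0")

```text
time: 4.12
ee_pos: [665.7, -144.9, 276.6]
ee_rot: [3.141, 0.01, 2.766]
wrist_force: [-0.1, 0.0, 1.1]
grip_width: 0.3
grip_force: 0.0
```

```bash
cat > c.py <<'E'
from h import *
s=manip.get_state();print(s['qpos'].round(3),s['ee_pos'].round(1),s['time'])
for n in ["scene","side","wrist"]:
    p,d,ci=grab(n); save(n+"2.png",p); np.savez("pics/"+n+"2.npz",p=p,d=d)
    for i,st,c,m in blobs(red(p)):
        ys,xs=np.nonzero(m); dd=d[ys,xs]; ok=dd>0
        w=world(np.c_[xs,ys][ok],dd[ok],ci)
        if ok.any(): print(n,st,c.round(1), np.median(w,0).round(1),"top",np.percentile(w[:,2],90).round(1))
E
python3 c.py
```

```text
[-0.252  0.114  1.351 -0.     1.667 -1.447] [ 665.7 -144.9  276.6] 4.1167
scene [268 204   8   7  27] [271.5 207.3] [ 662.6 -141.1  165. ] top 169.2
scene [316 216  11  12  45] [320.8 221. ] [612.9 -15.6  51.1] top 56.5
scene [315 260   9   9  66] [319.1 263.8] [782.6  23.8 129.6] top 132.2
side [379 190  10  10  73] [383.6 194.6] [783.5  21.5 128.9] top 131.4
side [344 229  10  10  72] [348.3 233.3] [ 664.8 -145.6  165. ] top 167.5
wrist [412  66   5  38  57] [414.1  84.3] [613.1  -9.1  53.2] top 54.2
wrist [303 183  30  30 668] [317.9 197.6] [ 662.6 -142.   166. ] top 166.9
wrist [507 223  26  25 486] [519.2 235.8] [780.7  24.  130.6] top 131.4
```

```bash
cat >> h.py <<'E'
from scipy.optimize import least_squares
D=[(.1165,1.4423,674.9,218.4),(-.235,1.777,516.2,218.7),(.143,1.47,680.5,182.7),(.114,1.351,681.3,276.6)]
def fk2(v,q2,q3):
    a,h,L1,L2,e=v; t=q2+q3
    return a+L1*np.sin(q2)+L2*np.sin(t)+e*np.cos(t), h+L1*np.cos(q2)+L2*np.cos(t)-e*np.sin(t)
C=np.array([567,-128,0.]); A=np.radians(68)
cx=-np.array([np.cos(A),np.sin(A),0]); cy=np.array([-cx[1],cx[0],0]); cz=np.array([0,0,1.])
def case(x,y,z): return C+x*cx+y*cy+z*cz
def Rt(al,flip=1):
    """tool tilted al from straight down towards the case, closing along case y"""
    zt=np.sin(al)*cx-np.cos(al)*cz; yt=flip*cy
    return np.c_[np.cross(yt,zt),yt,zt]
def rows(p0,R0,p,R): 
    return np.r_[R0.T@(p-p0), Rn.from_matrix(R0.T@R).as_rotvec()]
def angs(R,q1,t):
    M=(Rn.from_euler('z',q1)*Rn.from_euler('y',t)).as_matrix().T@R
    q5=np.arccos(M[2,2]); q4=np.arctan2(M[1,2],M[0,2]); q6=np.arctan2(M[2,1],-M[2,0])-np.pi/2
    w=lambda x:(x+np.pi)%(2*np.pi)-np.pi
    return np.array([w(q4),q5,w(q6)])
E
cat > d.py <<'E'
from h import *
f=lambda v:np.concatenate([np.subtract(fk2(v,d[0],d[1]),d[2:]) for d in D])/2
v0=np.array([150,200,550,600,100]); 
r=least_squares(lambda v:np.r_[f(v),(v-v0)/np.array([150,300,150,150,100])*.3],v0); print(r.x.round(0),(f(r.x)*2).round(1))
for Lt in (200,280):
  for nm,pt in [("hasp0",case(-122,0,48)),("hasp1.7",case(-180,0,160)),("lip",case(-100,-122,110)),("lipup",case(80,-122,310))]:
    for al in (35,45,60):
      R=Rt(np.radians(al)); w=pt-Lt*R[:,2]; q1=np.arctan2(w[1],w[0]); rr=np.hypot(w[0],w[1])
      s=least_squares(lambda q:np.subtract(fk2(r.x,*q),(rr,w[2]-Lt)),[0,1.5])
      print(Lt,nm,al,"q1-3",np.r_[q1,s.x].round(2),"cost",round(s.cost,1),*[angs(Rt(np.radians(al),k),q1,s.x.sum()).round(2) for k in (1,-1)])
E
python3 d.py
```

```text
[   1. -131.  460.  619.  115.] [ 0.2 -0.4 -0.   0.2 -0.1  0.2 -0.   0.1]
200 hasp0 35 q1-3 [0.14 0.24 1.65] cost 0.0 [-0.52  1.59  0.6 ] [-0.52  1.59 -2.54]
200 hasp0 45 q1-3 [0.17 0.29 1.63] cost 0.0 [-0.65  1.68  0.64] [-0.65  1.68 -2.5 ]
200 hasp0 60 q1-3 [0.21 0.37 1.6 ] cost 0.0 [-0.83  1.82  0.67] [-0.83  1.82 -2.48]
200 hasp1.7 35 q1-3 [0.21 0.2  1.5 ] cost 0.0 [-0.51  1.78  0.57] [-0.51  1.78 -2.57]
200 hasp1.7 45 q1-3 [0.24 0.25 1.48] cost 0.0 [-0.64  1.87  0.58] [-0.64  1.87 -2.56]
200 hasp1.7 60 q1-3 [0.28 0.32 1.46] cost 0.0 [-0.85  2.    0.56] [-0.85  2.   -2.58]
200 lip 35 q1-3 [ 0.22 -0.07  1.87] cost 0.0 [-0.5   1.7   0.63] [-0.5   1.7  -2.52]
200 lip 45 q1-3 [ 0.25 -0.01  1.85] cost 0.0 [-0.62  1.79  0.66] [-0.62  1.79 -2.49]
200 lip 60 q1-3 [0.3  0.08 1.83] cost 0.0 [-0.8   1.92  0.68] [-0.8   1.92 -2.46]
200 lipup 35 q1-3 [-0.11 -0.36  1.79] cost 0.0 [-0.61  1.85  0.15] [-0.61  1.85 -3.  ]
200 lipup 45 q1-3 [-0.05 -0.33  1.8 ] cost 0.0 [-0.78  1.88  0.17] [-0.78  1.88 -2.98]
200 lipup 60 q1-3 [ 0.01 -0.3   1.84] cost 0.0 [-1.02  1.92  0.18] [-1.02  1.92 -2.96]
280
[... 310 characters left out ...]
] [-0.49  1.8  -2.51]
280 hasp1.7 45 q1-3 [0.3  0.34 1.41] cost 0.0 [-0.61  1.89  0.64] [-0.61  1.89 -2.5 ]
280 hasp1.7 60 q1-3 [0.35 0.45 1.37] cost 0.0 [-0.8   2.02  0.64] [-0.8   2.02 -2.5 ]
280 lip 35 q1-3 [0.28 0.01 1.82] cost 0.0 [-0.47  1.7   0.7 ] [-0.47  1.7  -2.45]
280 lip 45 q1-3 [0.33 0.09 1.79] cost 0.0 [-0.58  1.8   0.74] [-0.58  1.8  -2.4 ]
280 lip 60 q1-3 [0.38 0.22 1.75] cost 0.0 [-0.73  1.94  0.78] [-0.73  1.94 -2.36]
280 lipup 35 q1-3 [-0.02 -0.32  1.78] cost 0.0 [-0.59  1.87  0.24] [-0.59  1.87 -2.9 ]
280 lipup 45 q1-3 [ 0.05 -0.28  1.8 ] cost 0.0 [-0.75  1.91  0.28] [-0.75  1.91 -2.86]
280 lipup 60 q1-3 [ 0.13 -0.21  1.83] cost 0.0 [-0.96  1.98  0.33] [-0.96  1.98 -2.82]
```

```bash
cat > t.py <<'E'
from h import *
import sys
def to(p,al,frac=(1,)):
    s=manip.get_state(); R0=Rn.from_euler('xyz',s['ee_rot']).as_matrix(); p0=np.array(s['ee_pos'])
    print("now t",round(s['time'],2),"q",s['qpos'].round(2),"case",np.round([(p0-C)@cx,(p0-C)@cy,p0[2]],1))
    R=Rt(np.radians(al))
    for f in frac: 
        r=rows(p0,R0,p,R)*f; print(f,r[:3].round(1),r[3:].round(3))
if __name__=="__main__":
    x,y,z,al,back=map(float,sys.argv[1:6]); R=Rt(np.radians(al))
    to(case(x,y,z)-back*R[:,2],al,(.5,1))
E
python3 t.py -122 0 49 45 110
```

```text
now t 4.27 q [-0.25  0.12  1.36 -0.    1.66 -1.45] case [-21.2  96.5 267.5]
0.5 [47.5 89.7 70.3] [ 0.309 -0.306  0.745]
1 [ 94.9 179.4 140.7] [ 0.618 -0.611  1.49 ]
```

Emit:
play_rows(targets="30 60 10 0.309 -0.306 0.745;60 120 20 0.309 -0.306 0.745;80 170 30 0.309 -0.306 0.745;90 175 30 0.309 -0.306 0.745;90 175 30 0.309 -0.306 0.745;90 175 30 0.309 -0.306 0.745;90 175 30 0.309 -0.306 0.745;90 175 30 0.309 -0.306 0.745", grip=75)

```text
time: 4.93
ee_pos: [644.0, 53.2, 234.9]
ee_rot: [-2.959, 0.391, 2.043]
wrist_force: [0.6, -0.5, -0.0]
grip_width: 49.5
grip_force: 0.0
```

```bash
python3 t.py -122 0 49 45 110
```

```text
now t 4.93 q [ 0.23  0.1   1.48 -0.42  1.65 -0.22] case [-196.9    3.5  234.9]
0.5 [22.7  8.9 48.3] [ 0.153 -0.151  0.372]
1 [45.3 17.8 96.6] [ 0.305 -0.301  0.743]
```

Emit:
play_rows(targets="10 4 25 0.305 -0.301 0.743;20 8 45 0.305 -0.301 0.743;30 12 65 0.305 -0.301 0.743;45 18 85 0.305 -0.301 0.743;45 18 97 0.305 -0.301 0.743;45 18 97 0.305 -0.301 0.743;45 18 97 0.305 -0.301 0.743;45 18 97 0.305 -0.301 0.743;45 18 97 0.305 -0.301 0.743")

```text
time: 5.68
ee_pos: [642.8, 55.5, 127.3]
ee_rot: [-3.136, 0.781, 1.198]
wrist_force: [-0.2, -0.7, 0.1]
grip_width: 75.0
grip_force: 0.0
```

```bash
cat > c3.py <<'E'
from h import *
import sys
k=sys.argv[1]
for n in ["scene","wrist"]:
    p,d,ci=grab(n); save(n+k+".png",p)
    for i,st,c,m in blobs(red(p)):
        ys,xs=np.nonzero(m); dd=d[ys,xs]; ok=dd>0
        if not ok.any(): continue
        w=world(np.c_[xs,ys][ok],dd[ok],ci)-C
        cc=np.c_[w@cx,w@cy,w[:,2]]
        print(n,st,c.round(1),"case",np.median(cc,0).round(1),np.percentile(cc,3,axis=0).round(1),np.percentile(cc,97,axis=0).round(1))
E
python3 c3.py 3; python3 t.py -122 0 49 45 -10
```

```text
scene [267 204   9   8  53] [271.3 207.5] case [-21.2  96.1 165.6] [-32.   85.3 161.1] [-11.1 104.9 169.6]
scene [316 216  11  12  46] [320.8 221. ] case [-121.9    0.4   52. ] [-127.   -19.8   46.9] [-116.1   20.9   58.8]
scene [315 260   9   9  66] [319.1 263.8] case [-220.3  142.5  128.4] [-231.4  131.2  125.2] [-209.1  154.2  132.9]
wrist [289 190  53  14 692] [315.1 196.1] case [-126.8   -0.4   51.7] [-128.6  -21.2   45.5] [-121.6   20.4   54.8]
wrist [ 576  201   64   50 2341] [607.4 226. ] case [-231.   137.4  127.4] [-235.4  129.6  116.1] [-213.7  150.6  131.1]
wrist [401 346  25  13 269] [412.2 351.9] case [-33.3  90.3 163. ] [-36.3  82.2 157.4] [-13.  101.  166.7]
now t 5.78 q [ 0.3   0.4   1.4  -0.6   1.85  0.66] case [-198.6    1.6  129. ]
0.5 [ 0.8 -1.  60.4] [ 0.002 -0.003  0.003]
1 [  1.7  -1.9 120.7] [ 0.003 -0.006  0.006]
```

View pics/wrist3.png

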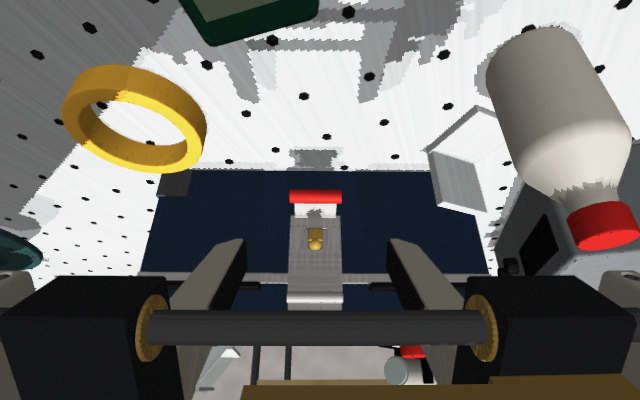

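The wrist view shows the red pull centred at (315,196) between the fingers, with the catch at (315,238). The bottle (570,130) and tape (135,118) are clear. Advancing to straddle the pull.

Emit:
play_rows(targets="2 -2 35 0 0 0;2 -2 70 0 0 0;2 -2 95 0 0 0;2 -2 110 0 0 0;2 -2 117 0 0 0;2 -2 120 0 0 0;2 -2 120 0 0 0")

```text
time: 6.37
ee_pos: [610.7, -20.4, 43.4]
ee_rot: [3.141, 0.779, 1.191]
wrist_force: [-0.6, -0.7, -0.2]
grip_width: 75.2
grip_force: 0.0
```

Emit:
play_rows(targets="0 0 0 0 0 0;0 0 0 0 0 0;0 0 0 0 0 0;0 0 0 0 0 0;0 0 0 0 0 0;0 0 0 0 0 0", grip=30, newtons=25)

```text
time: 6.87
ee_pos: [611.2, -20.6, 42.7]
ee_rot: [3.14, 0.779, 1.191]
wrist_force: [5.4, -0.8, -2.6]
grip_width: 43.4
grip_force: 25.0
```

```bash
python3 c3.py 4|grep scene; python3 t.py -122 0 49 45 -10
```

```text
scene [267 204   9   8  53] [271.3 207.5] case [-22.6  95.1 165.1] [-31.9  85.  161.7] [-11.4 106.5 169.7]
scene [317 215  10  10  38] [321.7 219.6] case [-121.3   -5.3   52.6] [-125.3  -21.2   47.7] [-116.1   14.3   58. ]
scene [315 260   9   9  68] [319.2 263.8] case [-221.  142.  129.] [-232.3  129.9  123.1] [-208.8  153.7  134.5]
now t 6.97 q [ 0.22  0.37  1.58 -0.63  1.67  0.69] case [-116.2    0.7   42.7]
0.5 [-0.2 -0.4  0.7] [ 0.002 -0.003  0.001]
1 [-0.3 -0.7  1.4] [ 0.004 -0.006  0.003]
```

View pics/wrist4.png

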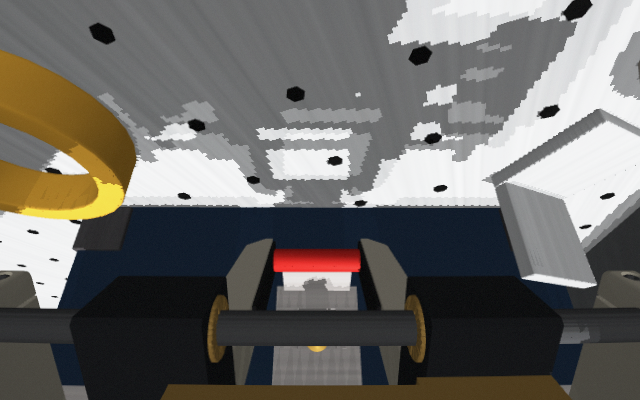

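Pull gripped at both ends, between the fingertips (315,260). Pulling it off the catch along the arc about the pin.

Emit:
play_rows(targets="2 0 -4 0 0 0;3.7 0 -7.4 0 0 0;5.5 0 -11 0 0 0;6.7 0 -15.1 0 0 0;8 0 -20 0 0 0;9.5 0 -27.1 0 0 0;9.5 0 -27.1 0 0 0")

```text
time: 7.55
ee_pos: [621.2, 4.0, 55.7]
ee_rot: [3.139, 0.779, 1.19]
wrist_force: [6.0, -3.1, -3.2]
grip_width: 43.5
grip_force: 25.0
```

```bash
python3 c3.py 5; python3 t.py -122 0 49 45 -10
```

```text
scene [267 204   9   8  54] [271.2 207.5] case [-21.8  95.7 164.4] [-31.6  84.4 161.3] [-11.3 106.4 169.3]
scene [324 217   9  11  41] [328.5 222.3] case [-146.9   -3.3   64.9] [-151.   -21.2   56.7] [-139.6   14.8   70.3]
scene [315 260   9   9  68] [319.2 263.8] case [-220.3  142.3  129.5] [-232.1  127.   116.4] [-207.8  152.2  134.5]
wrist [ 273  249   88   23 1912] [316.3 259.6] case [-152.5   -0.6   63. ] [-154.2  -20.8   57.1] [-148.    19.9   66.7]
now t 7.65 q [ 0.24  0.39  1.54 -0.61  1.71  0.7 ] case [-142.1    0.7   55.4]
0.5 [-5.  -0.5 14.3] [ 0.002 -0.003  0.001]
1 [-9.9 -0.9 28.7] [ 0.005 -0.006  0.003]
```

Hasp is off the catch, moving as expected. Continuing the arc with a lighter grip.

Emit:
play_rows(targets="1 0 -6 0 0 0;1.2 0 -12.3 0 0 0;0.5 0 -20.5 0 0 0;-0.2 0 -28.8 0 0 0;-2.2 0 -36.8 0 0 0;-4.8 0 -44.5 0 0 0;-8.4 0 -52 0 0 0;-12.5 0 -59 0 0 0;-17.5 0 -65.7 0 0 0;-22.9 0 -71.9 0 0 0;-22.9 0 -71.9 0 0 0", newtons=12)

```text
time: 8.57
ee_pos: [633.8, 35.2, 124.2]
ee_rot: [3.138, 0.779, 1.189]
wrist_force: [7.3, -1.8, 0.1]
grip_width: 43.4
grip_force: 12.0
```

Emit:
play_rows(targets="-6 0 -5.5 0 0 0;-12.7 0 -10.4 0 0 0;-20 0 -14.5 0 0 0;-27.3 0 -18.1 0 0 0;-35 0 -20.8 0 0 0;-43.1 0 -22.7 0 0 0;-51 0 -23.6 0 0 0;-51 0 -23.6 0 0 0")

```text
time: 9.23
ee_pos: [626.2, 16.5, 176.8]
ee_rot: [3.138, 0.779, 1.189]
wrist_force: [8.2, 1.7, 3.4]
grip_width: 43.3
grip_force: 12.0
```

```bash
python3 c3.py 6; python3 t.py -122 0 49 45 -10
```

```text
scene [267 204   9   8  53] [271.3 207.5] case [-21.4  95.1 163.8] [-31.6  85.4 158.4] [-10.8 105.1 169.8]
scene [315 260   9   9  65] [319.1 263.8] case [-220.7  142.8  129.1] [-231.5  132.   124.5] [-210.6  153.   133.2]
wrist [ 599   57   41   66 2084] [622.   91.2] case [-227.1  134.5  129.9] [-234.3  129.4  116.5] [-211.7  147.2  131.4]
wrist [ 273  234   89   24 2018] [316.7 246. ] case [-1.720e+02 -1.000e-01  1.787e+02] [-173.7  -20.7  172.4] [-166.5   20.2  182.2]
now t 9.33 q [ 0.26  0.31  1.43 -0.63  1.87  0.6 ] case [-156.7    0.8  176.1]
0.5 [32.3 -0.7 62.4] [ 0.003 -0.003  0.001]
1 [ 64.5  -1.3 124.8] [ 0.005 -0.007  0.002]
```

View pics/wrist6.png

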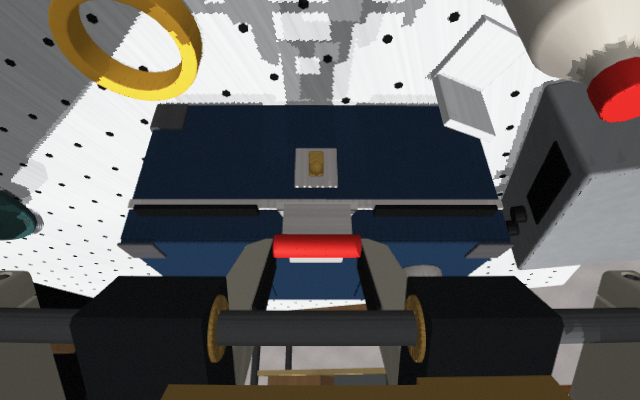

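Hasp stands at about 1.95 rad: pull at (316,246), bare catch at (316,163), lid still shut. Release and back off.

Emit:
play_rows(targets="0 0 0 0 0 0;0 0 0 0 0 0;0 0 0 0 0 0;0 0 0 0 0 0;0 0 -20 0 0 0;0 0 -50 0 0 0;0 0 -85 0 0 0;0 0 -110 0 0 0;0 0 -110 0 0 0;0 0 -110 0 0 0", grip=65)

```text
time: 10.17
ee_pos: [654.5, 89.5, 253.5]
ee_rot: [3.141, 0.78, 1.191]
wrist_force: [0.9, -0.8, -0.4]
grip_width: 65.0
grip_force: 0.0
```

```bash
python3 c3.py 7; python3 t.py -101.4 -122 97 50 120;  python3 t.py -101.4 -122 97 50 0
```

```text
scene [328 201  12  13  56] [333.4 207.1] case [-166.6   -0.7  179.5] [-171.5  -21.9  164.7] [-156.4   20.8  184.8]
scene [267 204   9   8  54] [271.2 207.5] case [-21.8  95.7 165. ] [-30.9  84.9 159.9] [-10.3 106.8 170.7]
scene [315 260   9   9  67] [319.  263.9] case [-221.3  142.4  129.5] [-232.3  131.1  125.6] [-210.3  153.6  134.1]
wrist [ 489   78   37   39 1134] [506.3  97.1] case [-228.3  139.1  130.2] [-235.1  129.7  117. ] [-212.   152.1  131.4]
wrist [291 186  55  15 795] [317.7 193.2] case [-172.    -0.9  179.2] [-173.8  -20.6  172.1] [-165.5   20.7  182.1]
wrist [387 236  19   8  88] [397.3 238.7] case [-34.5  95.8 160. ] [-36.3  85.6 156.9] [-30.8 103.7 164.9]
now t 10.27 q [ 0.34  0.38  1.22 -0.63  2.03  0.57] case [-233.    -0.5  252. ]
0.5 [ 13.5 -60.7  41.5] [ 0.001 -0.046  0.002]
1 [  27.1 -121.5   83.1] [ 0.001 -0.091  0.004]
now t 10.27 q [ 0.34  0.38  1.22 -0.63  2.03  0.57] case [-233.    -0.5  252. ]
0.5 [  8.1 -60.8 101.3] [ 0.001 -0.046  0.002]
1 [  16.1 -121.7  202.6] [ 0.001 -0.091  0.004]
```

Emit:
play_rows(targets="0 -40 0 0 -0.09 0;0 -80 0 0 -0.09 0;0 -110 0 0 -0.09 0;0 -122 0 0 -0.09 0;5 -122 20 0 -0.09 0;15 -122 50 0 -0.09 0;27 -122 83 0 -0.09 0;27 -122 83 0 -0.09 0;27 -122 83 0 -0.09 0;27 -122 83 0 -0.09 0", grip=0)

```text
time: 11.1
ee_pos: [526.8, 97.7, 176.7]
ee_rot: [3.141, 0.87, 1.19]
wrist_force: [-0.6, 0.4, 0.3]
grip_width: 3.1
grip_force: 0.0
```

```bash
cat > c8.py <<'E'
from h import *
p,d,ci=grab("wrist"); save("wrist8.png",p)
yy,xx=np.mgrid[:400,:640]; w=world(np.c_[xx.ravel(),yy.ravel()],d.ravel(),ci)-C
c=np.c_[w@cx,w@cy,w[:,2]]; ok=d.ravel()>0
# lip: dark points just in front of the front wall, z 105..130, at both y ends of its left length
for y0 in (-70,-60,-55): 
    m=ok&(abs(c[:,1]-y0)<3)&(c[:,2]>80)&(c[:,2]<150)&(c[:,0]<-60)&(c[:,0]>-125)
    q=c[m]; o=np.argsort(q[:,2]); print(y0,[tuple(v.round(0)) for v in q[o][::max(1,len(o)//14)][:,[0,2]]])
E
python3 c8.py; python3 t.py -101.4 -122 97 50 0
```

```text
-70 [(np.float64(-90.0), np.float64(80.0)), (np.float64(-90.0), np.float64(86.0)), (np.float64(-90.0), np.float64(92.0)), (np.float64(-90.0), np.float64(98.0)), (np.float64(-91.0), np.float64(103.0)), (np.float64(-94.0), np.float64(109.0)), (np.float64(-103.0), np.float64(117.0)), (np.float64(-100.0), np.float64(121.0)), (np.float64(-90.0), np.float64(123.0)), (np.float64(-90.0), np.float64(128.0)), (np.float64(-90.0), np.float64(133.0)), (np.float64(-90.0), np.float64(138.0)), (np.float64(-90.0), np.float64(142.0)), (np.float64(-72.0), np.float64(144.0)), (np.float64(-83.0), np.float64(145.0))]
-60 [(np.float64(-90.0), np.float64(80.0)), (np.float64(-90.0), np.float64(86.0)), (np.float64(-91.0), np.float64(92.0)), (np.float64(-90.0), np.float64(98.0)), (np.float64(-91.0), np.float64(103.0)), (np.float64(-93.0), np.float64(110.0)), (np.float64(-101.0), np.float64(119.0)), (np.float64(-93.0), np.float64(121.0)), (np.float64(-89.0), np.float64(123.0)), (np.float64(-91.0), np.float64(129.0)), (np.float64(-90.0), np.float64(133.0)), (np.float64(-91.0), np.float64(138.0)), (np.float64(-89.0), np.float64(143.0)), (np.float64(-72.0), np.float64(144.0)), (np.float64(-63.0), np.float64(145.0))]
-55 [(np.float64(-90.0), np.float64(80.0)), (np.float64(-91.0), np.float64(86.0)), (np.float64(-91.0), np.float64(92.0)), (np.float64(-91.0), np.float64(98.0)), (np.float64(-90.0), np.float64(103.0)), (np.float64(-94.0), np.float64(110.0)), (np.float64(-104.0), np.float64(119.0)), (np.float64(-98.0), np.float64(121.0)), (np.float64(-91.0), np.float64(124.0)), (np.float64(-90.0), np.float64(129.0)), (np.float64(-90.0), np.float64(134.0)), (np.float64(-91.0), np.float64(139.0)), (np.float64(-89.0), np.float64(144.0)), (np.float64(-89.0), np.float64(144.0))]
now t 11.15 q [ 0.43  0.22  1.57 -0.61  1.98  0.75] case [-194.6 -121.7  177. ]
0.5 [ 0.5 -0.3 61.4] [ 0.002 -0.002  0.001]
1 [  0.9  -0.7 122.8] [ 0.003 -0.004  0.002]
```

View pics/wrist8.png

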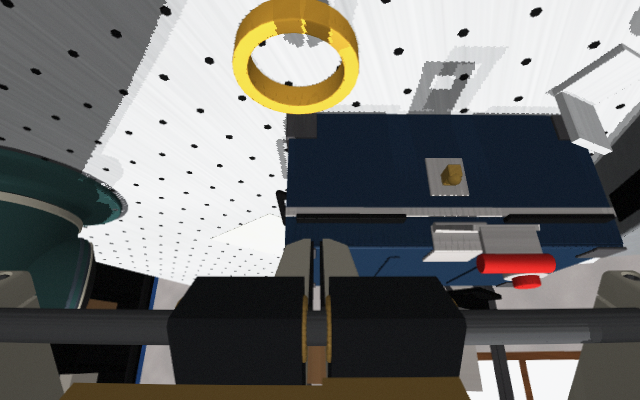

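The lip's left length (297–407, 217 px) is measured at case x≈-102, z≈116–120, as expected. The fingers (320,260) line up under it, and the hasp (515,262) is clear to the right. Advancing the tips under the lip.

Emit:
play_rows(targets="1 0 35 0 0 0;1 0 70 0 0 0;1 0 95 0 0 0;1 0 108 0 0 0;1 0 116 0 0 0;1 0 120 0 0 0;1 0 122 0 0 0;1 0 122 0 0 0")

```text
time: 11.82
ee_pos: [492.5, 12.2, 96.7]
ee_rot: [3.141, 0.869, 1.19]
wrist_force: [0.1, -0.1, -0.4]
grip_width: 0.4
grip_force: 0.0
```

```bash
cat > l.py <<'E'
from h import *
# lid arc: rows from the present pose, keeping tool orientation; start edge contact offset
s=manip.get_state(); R=Rn.from_euler('xyz',s['ee_rot']).as_matrix(); p0=np.array(s['ee_pos'])
print("now",s['time'],np.round([(p0-C)@cx,(p0-C)@cy,p0[2]],1),s['wrist_force'].round(1))
for th in list(np.arange(0,1.81,.1)):
    p=case(92-194*np.cos(th)+.6,-122,115.5+194*np.sin(th)-10.2)
    print(round(th,2),(R.T@(p-p0)).round(1))
E
python3 l.py
```

```text
now 11.8167 [-102.1 -121.6   96.7] [ 0.1 -0.1 -0.4]
0.0 [-7.  -0.4 -5.1]
0.1 [-22.5  -0.4 -16.8]
0.2 [-39.   -0.4 -27. ]
0.3 [-56.4  -0.4 -35.4]
0.4 [-74.6  -0.5 -42.1]
0.5 [-93.4  -0.5 -46.9]
0.6 [-112.6   -0.5  -49.9]
0.7 [-132.    -0.6  -50.9]
0.8 [-151.3   -0.6  -49.9]
0.9 [-170.5   -0.7  -47. ]
1.0 [-189.3   -0.7  -42.3]
1.1 [-207.5   -0.8  -35.6]
1.2 [-225.    -0.8  -27.2]
1.3 [-241.5   -0.9  -17.1]
1.4 [-257.    -1.    -5.4]
1.5 [-271.2   -1.1    7.8]
1.6 [-284.    -1.2   22.4]
1.7 [-295.3   -1.2   38.1]
1.8 [-305.    -1.3   54.9]
```

Emit:
play_rows(targets="-3.5 0 -2.5 0 0 0;-7 0 -5.1 0 0 0;-11 0 -8 0 0 0;-15 0 -11 0 0 0;-22.5 0 -16.8 0 0 0;-30 0 -22 0 0 0;-39 0 -27 0 0 0;-39 0 -27 0 0 0")

```text
time: 12.48
ee_pos: [490.6, 7.6, 145.4]
ee_rot: [3.139, 0.869, 1.189]
wrist_force: [1.8, 3.5, -4.1]
grip_width: 0.0
grip_force: 2.5
```

```bash
cat > c9.py <<'E'
from h import *
import sys
s=manip.get_state(); p0=np.array(s['ee_pos']); print(s['qpos'].round(2),s['wrist_force'].round(1),np.round([(p0-C)@cx,(p0-C)@cy,p0[2]],1))
for n in ["scene","side"]:
    p,d,ci=grab(n); save(n+sys.argv[1]+".png",p)
    for i,st,c,m in blobs(red(p),10):
        ys,xs=np.nonzero(m); dd=d[ys,xs]; ok=dd>0
        w=world(np.c_[xs,ys][ok],dd[ok],ci)-C; print(n,c.round(0),np.median(np.c_[w@cx,w@cy,w[:,2]],0).round(1))
E
python3 c9.py 9
```

```text
[ 0.33  0.1   1.76 -0.65  1.87  0.71] [ 1.8  3.5 -4.1] [ -97.1 -121.6  145.4]
scene [328. 193.] [-148.    -1.6  233.1]
scene [267. 201.] [ -9.3  95.1 188.2]
scene [319. 264.] [-220.9  142.9  129.4]
side [331. 173.] [-147.5    2.5  232.1]
side [384. 194.] [-221.8  144.1  130. ]
side [348. 231.] [ -9.2  97.5 187.4]
```

Lid is at about 0.2 rad, with 4 N of load. Continuing.

Emit:
play_rows(targets="-8.7 0 -4.5 0 0 0;-17.4 0 -8.4 0 0 0;-26.5 0 -12 0 0 0;-35.6 0 -15.1 0 0 0;-45 0 -17.7 0 0 0;-54.4 0 -19.9 0 0 0;-64 0 -21.7 0 0 0;-73.6 0 -22.9 0 0 0;-83.3 0 -23.6 0 0 0;-93 0 -23.9 0 0 0;-102.7 0 -23.6 0 0 0;-112.3 0 -22.9 0 0 0")

```text
time: 13.58
ee_pos: [469.6, -44.1, 244.5]
ee_rot: [-3.141, 0.87, 1.191]
wrist_force: [-0.0, 0.5, -4.1]
grip_width: 0.5
grip_force: 1.6
```

```bash
python3 c9.py 10; python3 l.py | sed -n '1p;10,25p'
```

```text
[ 0.25 -0.05  1.75 -0.72  1.95  0.53] [-0.   0.5 -4.1] [ -41.3 -121.7  244.5]
scene [294. 149.] [-42.7   0.7 349.7]
scene [250. 182.] [ 43.7  98.2 237.7]
scene [319. 264.] [-220.9  142.8  129.3]
side [318. 167.] [-38.5   4.1 350. ]
side [384. 194.] [-222.3  143.7  129.5]
side [341. 238.] [ 49.1  96.7 234.3]
now 13.6833 [ -41.2 -121.5  245.2] [ 1.3  2.9 -0.4]
0.8 [ 1.4 -0.5 -0.6]
0.9 [-17.7  -0.5   2.3]
1.0 [-36.5  -0.6   7.1]
1.1 [-54.8  -0.6  13.7]
1.2 [-72.2  -0.7  22.1]
1.3 [-88.8  -0.7  32.2]
1.4 [-104.2   -0.8   43.9]
1.5 [-118.4   -0.8   57.1]
1.6 [-131.3   -0.9   71.7]
1.7 [-142.6   -0.9   87.4]
1.8 [-152.2   -1.   104.2]
```

View pics/scene10.png

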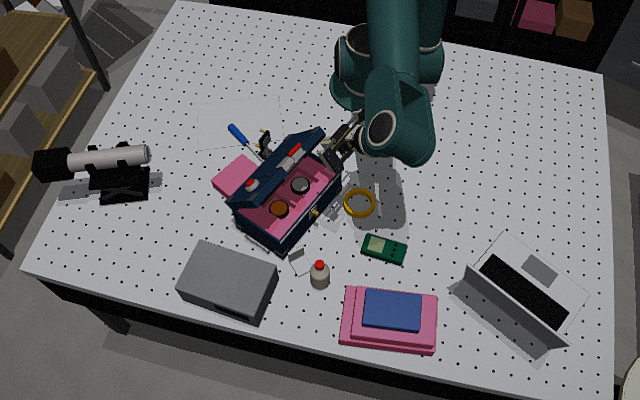

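The lid is about 0.85 rad up, held by the fingertips at (340,150); the pink interior is showing and the surroundings are undisturbed. Continuing.

Emit:
play_rows(targets="-8 0 1 0 0 0;-17.7 0 2.3 0 0 0;-27 0 4.5 0 0 0;-36.5 0 7.1 0 0 0;-46 0 10 0 0 0;-54.8 0 13.7 0 0 0;-63.5 0 17.7 0 0 0;-72.2 0 22.1 0 0 0;-80.5 0 27 0 0 0;-88.8 0 32.2 0 0 0;-96.5 0 38 0 0 0;-104.2 0 43.9 0 0 0")

```text
time: 14.68
ee_pos: [432.2, -138.0, 295.4]
ee_rot: [-3.141, 0.87, 1.191]
wrist_force: [0.1, -0.1, 0.1]
grip_width: 0.5
grip_force: 0.1
```

```bash
python3 c9.py 11; python3 l.py | sed -n '1p;16,25p'
```

```text
[ 0.1  -0.21  1.8  -0.8   1.91  0.34] [ 0.1 -0.1  0.1] [  59.8 -121.3  295.4]
scene [246. 112.] [113.8   1.2 386.1]
scene [319. 264.] [-220.6  141.8  129.3]
side [384. 194.] [-219.9  145.   129.6]
side [288. 208.] [124.2   1.  384.5]
side [330. 263.] [126.1  96.9 241.9]
now 14.7833 [  60.  -121.4  295.6] [0.  0.4 0. ]
1.4 [-0.4 -0.6 -0.9]
1.5 [-14.6  -0.7  12.4]
1.6 [-27.4  -0.7  26.9]
1.7 [-38.7  -0.8  42.7]
1.8 [-48.4  -0.8  59.5]
```

Emit:
play_rows(targets="-7 0 6 0 0 0;-14.6 0 12.4 0 0 0;-21 0 19.5 0 0 0;-27.4 0 27 0 0 0;-33 0 34.7 0 0 0;-38.7 0 42.7 0 0 0;-38.7 0 42.7 0 0 0;-38.7 0 42.7 0 0 0")

```text
time: 15.45
ee_pos: [410.8, -191.0, 297.1]
ee_rot: [-3.141, 0.87, 1.19]
wrist_force: [0.4, 0.5, -0.2]
grip_width: 0.3
grip_force: 0.0
```

```bash
python3 c9.py 12
```

```text
[-0.   -0.27  1.85 -0.83  1.85  0.26] [ 0.4  0.5 -0.2] [ 116.9 -121.2  297.1]
scene [215. 106.] [235.1  -3.  329.5]
scene [319. 264.] [-221.3  143.3  129.9]
side [384. 194.] [-221.4  144.4  129.2]
side [266. 269.] [235.6   1.5 327.5]
side [323. 284.] [169.5  97.6 223.1]
```

View pics/side12.png

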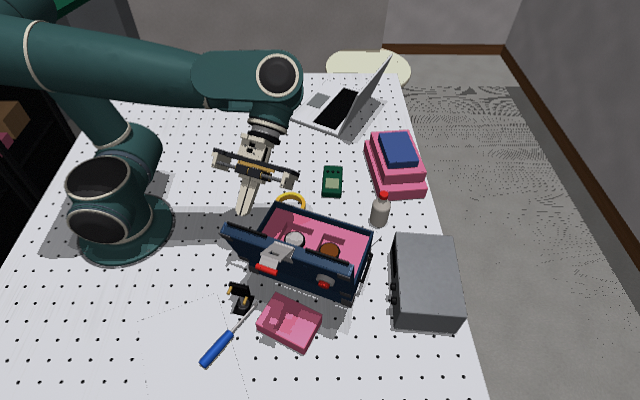

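The lid leans back on its stop with the hasp (267,262) still swung out. The bystanders are where they were. Retracting.

Emit:
play_rows(targets="0 0 -25 0 0 0;0 0 -60 0 0 0;0 0 -100 0 0 0;0 0 -130 0 0 0;0 0 -130 0 0 0;0 0 -130 0 0 0;0 0 -130 0 0 0;0 0 -130 0 0 0;0 0 -130 0 0 0;0 0 -130 0 0 0;0 0 -130 0 0 0")

```text
time: 16.47
ee_pos: [447.8, -98.7, 380.7]
ee_rot: [-3.14, 0.87, 1.191]
wrist_force: [-0.3, -0.3, -0.2]
grip_width: 0.3
grip_force: 0.0
```

```bash
python3 c9.py 13; python3 -c "
from rig import manip
print(manip.close_job())"
```

```text
[ 0.17 -0.17  1.64 -0.83  2.05  0.29] [-0.3 -0.3 -0.2] [  17.4 -121.5  380.7]
scene [215. 106.] [236.2  -4.3 328.3]
scene [319. 264.] [-221.3  143.1  129.5]
side [384. 194.] [-221.5  144.6  130.1]
side [266. 269.] [235.7   1.4 327.8]
side [323. 284.] [170.   97.7 222.7]
the job is handed in; nothing more can be done
None
```

The optics case is open and the job is handed in at about 16.5 s: I pressed, held and released the button, swung the hasp up to about 1.95 rad, then raised the lid until it rested back on its stop. The arm is clear and, in the last pictures, everything else is where it was.

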